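# Put the blender base into its top speed

## Task

Two kitchen motor bases stand on the worktop, each with an upright lever in a zigzag gate. On the blender base - the one with the round jug collar on top behind its gate - guide the lever from the left-hand slot through the zigzag, away from you round the middle tongue and back again, all the way into the right-hand slot, and let go of it. Leave the lever of the other base, the one with the rectangular socket, where it is.

Things in the scene. Friction and masses are not known exactly. Their poses are not given: they have to be found in the camera images.
- blender_base: Blender base, fixed: white box 150 mm deep (x), 156 wide (y), top 64 mm above the worktop, with a dark round collar 68 mm across and 14 mm tall on its rear half. Origin: centre of the underside; +x to its rear, away from the robot, +y to the robot's left, z up; turned up to 25 degrees about z. Its front half is a steel plate with a zigzag slot 24 mm wide (see blender_gate).
- blender_gate (a point): Front-middle of the zigzag slot, 64 mm above the worktop, axes as blender_base (its x = -54 mm). The slot's centre line from here, (x, y) in mm: left-hand slot (0,45), then straight to (0,16), (36,16), (36,-16), (0,-16) and the right-hand slot (0,-45). Solid walls; the 8 mm stem has 8 mm play each way, also past the ends. A tongue 8 mm wide reaches from the front wall to x = 20.
- blender_knob (a point): Centre of the blender lever's grip: an upright round black knob, 25 mm across, from 80 to 122 mm above the worktop; this point is on its axis, 102 mm above the worktop. It stays upright, cannot be lifted, slides level along the slot with a drag of about 2 N and stays where it is left. It starts somewhere in the left-hand slot.
- slicer_knob (a point): The same point on the other base's lever. That base has the same white box, gate and lever but a dark rectangular socket, 64 by 92 mm, on its rear half. Not to be moved. The two bases stand side by side, either one on the left.

How it is judged (in metres and radians):
On the way:
1. the blender base's lever has been guided into the rear pocket of the gate, behind the tongue (x of blender_knob in the frame of blender_gate above 0.022 m and y of blender_knob in the frame of blender_gate between -0.027 and 0.027 m), for 0.05 s.
At the end, for the whole second after the job is handed in: The blender base's lever stands in the right-hand slot, at most 10 mm short of the slot's point (y below -35 mm and x below 10 mm in the frame of blender_gate), and the other base's lever is within 10 mm of where it was (y of blender_knob in the frame of blender_gate below -0.035 m and x of blender_knob in the frame of blender_gate below 0.01 m and distance of slicer_knob from where it was at the start of the episode below 0.01 m); the robot touches nothing.
It fails at once if the lever of the other base is moved by more than 10 mm (distance of slicer_knob from where it was at the start of the episode above 0.01 m).
It also fails if it takes over 35 s, if anything falls off the work surface, if the arm or the gripper's body presses on something with over 40 N, if the wrist force passes 120 N, or if a joint passes its speed limit or range.

## Robot

A 6-joint arm with a two-finger parallel gripper is mounted at the origin on a cart in front of the work surface, level with it; the furniture and walls round the work are solid. World frame = base frame: x ahead of the robot, y to its left, z up, the work surface at z = 0. Lengths are in mm, angles in rad, forces in N, time in s.
With the tool pointing down it reaches from about 250 to 775 mm from the base axis. Payload 4 kg.
Tool frame: the origin (TCP) lies between the finger pads; the fingertips stand ctrl.finger_overhang ahead of it and the grasp point (between the pads) lies 2 mm behind it (ctrl.finger_overhang is the distance from the TCP to the fingertips, in mm); z points along the fingers, y is the direction in which the jaws open and shut (so a half turn about z gives the same grasp; the last joint's range is limited). The gripper opens to 85 mm and grips with 20 to 120 N. Pads are 22 mm wide; open, the fingers measure 114 mm over their backs; the gripper's body (76 mm by 85 mm) begins 54 mm behind the grasp point. The pads swing forward as they close: fully open they stand 13 mm farther back than shut.
Start: joints at [-1.341, 0.087, 1.371, -0, 1.684, -0.103], TCP at [179.677, -519.839, 248.341] pointing down, gripper open.
Joint ranges: [-3.1, 3.1], [-0.76, 2.03], [0.27, 2.55], [-1.08, 4.22], [0.17, 2.65], [-2.57, 2.57]. Speed limits (rad/s): [2.79, 2.79, 3.14, 3.14, 3.14, 3.14].

## Interface

Orientations are given as [roll, pitch, yaw] about the fixed x, y, z axes, in that order (R = Rz(yaw) Ry(pitch) Rx(roll)).
In Python, from cell import ctrl gives the robot as it stands. The module is installed in compiled form; this text tells all that it offers.
- The arm moves only by the tool send_rows, never from a script. Its argument "commands" is a list of rows, each an object with "linear": the shift along the tool's x, y, z in cm, a list of three; "twist": the turn about the tool's z in degrees. In form: [{"linear": [x, y, z], "twist": twist}, ...]. A call has 1 to 5 rows; each row shifts and turns the commanded pose from where the row before left it, along the tool's axes as they then stand; what a row does not reach is not made up. A row lasts 1/12 s, in which the tool goes at most 41.7 mm and 7.16 degrees, less where a joint would pass 70% of its speed; a pose out of reach is approached as far as the arm can. A call is refused whole if a number of a shift passes 4.17 or a number of a turn 7.16, either way. A call with a gripper value outside its range is refused whole. "hand" is the closure in counts, from 0 (fully open) to 255 (shut), set as the call begins (left out, the last holds). The fingers move at their own pace and stop on an object; "squeeze" is the grip in N (left out, the last holds). Time passes only in rows, so rows that do not move let the fingers close. It gives the time, the measured TCP pose, the force and the opening at its end, in the units of the state.
- ctrl.get_state(): the state, without advancing time (a new reading comes with each control period).
- ctrl.get_image(name): name is "side" or "top"; returns a dict with "frame" (420x560x3 uint8, red, green, blue), "range_z" (420x560 float32, mm along the optical axis (not along the pixel's ray), 0 where there is no reading), "fx", "fy", "cx", "cy" (pixels), "dist" ([k1, k2, p1, p2, k3] as OpenCV has them; the pictures are not rectified), "R" (3x3) and "t" (3): a world point X has camera coordinates R X + t. Camera axes: x right, y down, z forward; pixel columns grow to the right and rows downward; lengths in mm; the calibration is good to about 2 mm. A picture is of the moment at which its call begins.
- ctrl.close_job(): hands the job in, once; it reports no verdict.
The state is a dict: "clock": time; "qpos": joint angles; "joint_vel": joint speeds; "joint_efforts": joint torques, N m; "position": TCP position; "ee_rot": TCP orientation; "wrist_force": force on the tool from outside, world axes, zero at the start; "wrist_torque": the same for the moment, N m; "width": finger opening in mm.
Only numpy, scipy, OpenCV 4.12 (cv2) and the standard library are available. Lean on these libraries where they do the work, as an engineer would, in place of code of your own. Each camera call takes 0.05 s, during which the arm holds its last target. There are 200 camera calls.

## Working session

There is one attempt and no reset: what is moved stays moved. The work goes in short steps, Python scripts to look and compute and a tool call to move; the robot and the scene stay as the last step left them, time stands still between calls to the robot, and variables do not carry over. Pictures are saved under pics/ and viewed, about 8 in all and at most 12, crops included, and the job is handed in when it is done.

Besides the shell and the picture viewer there is one more tool, called after "Emit:" in YAML: its name, and indented under it one key for each argument. send_rows: Moves the arm, as the interface text tells. Its arguments: {"type":"object","properties":{"commands":{"type":"array"},"hand":{"type":"number"},"squeeze":{"type":"number"}},"required":["commands"]}

```bash
mkdir -p pics; python3 - <<'E'
from cell import ctrl
import cv2,numpy as np
s=ctrl.get_state();print(s['clock'],s['position'],s['ee_rot'],s['width'],ctrl.finger_overhang)
for n in('top','side'):
    d=ctrl.get_image(n);cv2.imwrite(f'pics/{n}0.png',d['frame'][...,::-1]);np.savez(f'{n}0.npz',**d)
    print(n,d['fx'],d['R'],d['t'],d['dist'])
E
```

```text
0.0 [ 179.58153374 -519.38849498  247.12927249] [-3.13941841e+00 -2.48109432e-04  3.32797947e-01] 85.46768507616474 17.0
top 386.916169498588 [[-0.01698741 -0.99985099  0.00306888]
 [-0.98473663  0.01619872 -0.17329562]
 [ 0.17322008 -0.00596588 -0.98486507]] [  4.37618285 513.39048899 855.84990993] [-0.09610743  0.          0.          0.          0.        ]
side 539.9387449094722 [[ 0.98787143  0.1552373   0.00337903]
 [ 0.12616622 -0.78980882 -0.60023671]
 [-0.09051033  0.59338302 -0.79981527]] [-481.26283373    9.97338592 1088.84376674] [-0.03315406  0.          0.          0.          0.        ]
```

View pics/top0.png

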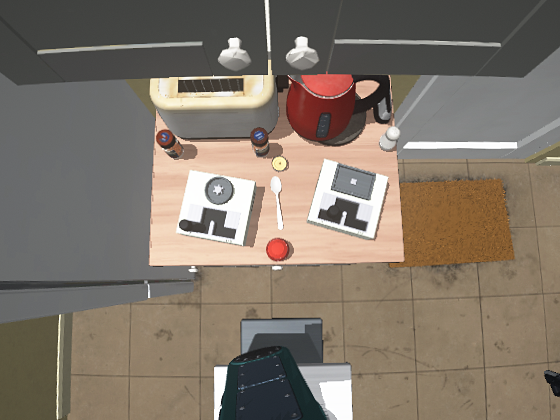

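View pics/side0.png

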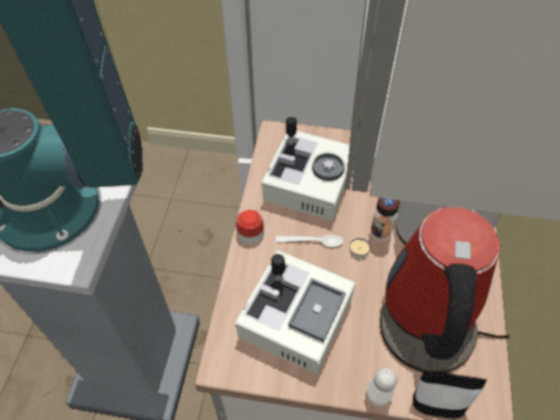

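The top picture shows the blender base at left (about 217,207, round collar at 219,189, knob at 185,226). The slicer is at right (350,200). The side view agrees: blender knob at (291,127).

```bash
cat > h.py <<'E'
import numpy as np,cv2
def cloud(d):
    h,w=d['range_z'].shape;K=np.array([[d['fx'],0,d['cx']],[0,d['fy'],d['cy']],[0,0,1]],float)
    u,v=np.meshgrid(np.arange(w),np.arange(h))
    p=cv2.undistortPoints(np.stack([u,v],-1).reshape(-1,1,2).astype(float),K,d['dist']).reshape(h,w,2)
    z=d['range_z'][...,None];c=np.concatenate([p*z,z],-1)
    W=(c-d['t'])@d['R'];W[d['range_z']==0]=np.nan
    return W
def base(W,sel):
    P=W[sel&(W[...,2]>59)&(W[...,2]<70)]
    c,s,a=cv2.minAreaRect(P[:,:2].astype(np.float32)); 
    a=(a+45)%90-45
    return np.array(c),s,a,np.median(P[:,2])
def knob(W,sel):
    P=W[sel&(W[...,2]>117)&(W[...,2]<130)]
    return (P[:,:2].min(0)+P[:,:2].max(0))/2,np.ptp(P[:,:2],axis=0),np.median(P[:,2]),len(P)
E
python3 - <<'E'
from h import *
for n,bb in(('top',[(170,260,165,250),(300,395,155,245)]),('side',[(255,360,110,220),(230,360,250,370)])):
    d=dict(np.load(n+'0.npz'));W=cloud(d)
    for x0,x1,y0,y1 in bb:
        sel=np.zeros(W.shape[:2],bool);sel[y0:y1,x0:x1]=1
        B=base(W,sel);k=knob(W,sel);print(n,B,k)
        a=np.radians(B[2]);R=np.array([[np.cos(a),-np.sin(a)],[np.sin(a),np.cos(a)]])
        g=B[0]+R@[-54,0];print(' gate',g,'knob in gate',R.T@(k[0]-g))
    # collar
    sel=np.zeros(W.shape[:2],bool);x0,x1,y0,y1=bb[0];sel[y0:y1,x0:x1]=1
    P=W[sel&(W[...,2]>73)&(W[...,2]<82)];print('collar',np.nanmean(P,0),len(P), P.min(0),P.max(0))
    # obstacles: max height near
    m=(W[...,2]>140)&(W[...,0]>250)&(W[...,0]<800)&(abs(W[...,1])<450);print('tall pts',W[m].min(0),W[m].max(0))
E
```

```text
top (array([516.81976318, 146.16595459]), (155.8213348388672, 148.6699981689453), -11.49951171875, np.float64(64.9762434376575)) (array([469.29519844, 204.26234105]), array([21.35649236, 22.00361812]), np.float64(122.12319554276417), 96)
 gate [463.90373739 156.93137209] knob in gate [-4.15264721 47.45570562]
top (array([ 532.04016113, -158.07351685]), (155.2946319580078, 151.3130645751953), -17.08026123046875, np.float64(64.94137564112057)) (array([ 493.50746408, -114.88626676]), array([23.85699297, 23.26329642]), np.float64(122.0861823492519), 95)
 gate [ 480.42187126 -142.21312118] knob in gate [ 4.48224444 29.96496616]
collar [550.81075731 138.74788734  78.23054991] 230 [519.48145009 107.32496775  73.16670311] [584.47998465 171.0152043   81.85958966]
tall pts [ 290.50231929 -289.10000468  140.00402483] [799.75471957 449.87256827 672.13050864]
side (array([517.37475586, 144.97903442]), (159.38987731933594, 150.41664123535156), -11.144699096679688, np.float64(64.55451282592301)) (array([470.05543008, 202.1159082 ]), array([22.38452927, 21.44014293]), np.float64(121.38442779554262), 88)
 gate [464.39307868 155.41655725] knob in gate [-3.47082718 46.91316405]
side (array([ 533.26281738, -158.675354  ]), (156.7637176513672, 150.49227905273438), -17.139610290527344, np.float64(65.098770273143)) (array([ 494.96814238, -116.23685138]), array([23.71454528, 22.41871157]), np.float64(121.5852832809864), 150)
 gate [ 481.66098398 -142.76149875] knob in gate [ 4.89934023 29.26830792]
collar [552.58381859 135.82149831  77.27897047] 319 [468.16928183 104.72279195  73.07975638] [586.00618624 204.72722156  81.96251635]
tall pts [ 292.9087489  -291.75682661  140.00079562] [799.99290517 417.88666108 718.7867544 ]
```

```bash
python3 - <<'E'
from h import *
G=np.zeros((16,28))
for n in('top','side'):
    W=cloud(dict(np.load(n+'0.npz'))).reshape(-1,3);W=W[~np.isnan(W[:,0])]
    i=((W[:,0]-200)//40).astype(int);j=((W[:,1]+560)//40).astype(int)
    ok=(i>=0)&(i<16)&(j>=0)&(j<28);np.maximum.at(G,(i[ok],j[ok]),W[ok,2])
print('y',*range(-560,560,40))
for i in range(16):print(200+40*i,*G[i].astype(int))
E
```

```text
y -560 -520 -480 -440 -400 -360 -320 -280 -240 -200 -160 -120 -80 -40 0 40 80 120 160 200 240 280 320 360 400 440 480 520
200 0 0 0 0 0 0 0 0 0 0 0 0 516 554 537 510 227 0 0 0 0 0 0 0 0 0 0 0
240 0 0 0 0 0 0 0 0 0 0 0 0 0 0 0 0 0 0 0 0 0 0 0 0 0 0 0 0
280 0 0 0 0 0 0 0 0 0 0 0 0 0 0 0 0 0 0 0 0 0 0 0 405 398 0 0 0
320 0 0 0 0 0 0 0 0 0 0 0 0 0 0 0 0 0 0 0 0 0 0 0 406 404 347 274 188
360 0 0 0 0 0 0 5 4 5 5 4 5 5 48 51 3 6 6 5 4 4 5 0 412 409 0 0 0
400 0 0 0 0 0 0 6 6 47 5 6 4 5 58 59 43 68 66 4 5 5 5 0 418 413 0 0 0
440 0 0 0 0 0 0 4 6 69 69 68 68 63 46 51 67 69 68 126 125 4 5 0 424 417 0 0 0
480 0 0 0 0 0 0 5 5 69 70 125 125 68 11 11 68 68 76 103 121 4 5 0 431 427 0 0 0
520 0 0 0 0 0 0 5 68 81 82 82 80 66 619 618 618 81 83 81 69 4 5 0 438 435 0 0 0
560 0 0 0 0 0 0 708 701 673 658 655 653 658 659 659 661 658 661 666 672 661 602 0 447 441 0 0 0
600 0 0 0 0 0 0 714 702 550 550 550 551 550 549 550 4 5 5 64 65 4 6 0 456 451 0 0 0
640 0 0 0 0 0 0 718 91 5 17 20 102 5 16 551 109 6 6 4 96 110 5 0 457 449 0 0 0
680 0 0 0 0 0 0 712 93 22 129 230 234 229 134 189 191 190 190 190 190 188 5 0 353 340 0 0 0
720 0 0 0 0 0 0 611 172 231 238 238 238 236 221 191 192 190 190 191 191 191 5 0 280 271 0 0 0
760 0 0 0 0 0 0 50 178 231 237 238 238 235 215 191 191 191 191 190 190 190 3 0 205 202 0 0 0
800 0 0 0 0 0 0 51 107 22 124 231 233 229 64 189 0 0 0 0 80 75 0 0 137 107 0 0 0
```

Emit:
send_rows:
  commands:
    - {"linear": [2.3,-2.6,0],"twist": 0}
    - {"linear": [2.5,-2.9,0],"twist": 0}
    - {"linear": [2.5,-2.9,0],"twist": 0}
    - {"linear": [2.5,-2.9,0],"twist": 0}
    - {"linear": [2.5,-2.9,0],"twist": 0}
  hand: 0

```text
clock: 0.52
position: [249.6, -343.6, 247.6]
ee_rot: [-3.14, -0.0, 0.332]
wrist_force: [1.2, 0.0, 0.4]
width: 85.2
```

Emit:
send_rows:
  commands:
    - {"linear": [2.5,-2.9,0],"twist": 0}
    - {"linear": [2.5,-2.9,0],"twist": 0}
    - {"linear": [2.5,-2.9,0],"twist": 0}
    - {"linear": [2.5,-2.9,0],"twist": 0}
    - {"linear": [2.5,-2.9,0],"twist": 0}

```text
clock: 0.93
position: [320.2, -165.7, 248.0]
ee_rot: [-3.142, -0.0, 0.332]
wrist_force: [1.3, -0.1, -0.4]
width: 85.3
```

Emit:
send_rows:
  commands:
    - {"linear": [2.5,-2.9,0],"twist": 0}
    - {"linear": [2.5,-2.9,0],"twist": 0}
    - {"linear": [2.5,-2.9,0],"twist": 0}
    - {"linear": [2.5,-2.9,0],"twist": 0}
    - {"linear": [2.5,-2.9,0],"twist": 0}

```text
clock: 1.35
position: [391.0, 12.4, 248.1]
ee_rot: [3.141, -0.0, 0.333]
wrist_force: [0.9, -0.2, 0.0]
width: 85.6
```

Emit:
send_rows:
  commands:
    - {"linear": [2.5,-2.9,0],"twist": 0}
    - {"linear": [2.5,-2.9,0],"twist": 0}
    - {"linear": [2.5,-2.9,0],"twist": 0}
    - {"linear": [2.5,-2.9,0],"twist": 0}
    - {"linear": [0,0,0],"twist": 0}

```text
clock: 1.77
position: [448.4, 158.0, 246.8]
ee_rot: [-3.138, 0.001, 0.34]
wrist_force: [-0.1, -0.4, -0.6]
width: 85.3
```

Emit:
send_rows:
  commands:
    - {"linear": [0,0,0],"twist": -7}
    - {"linear": [0,0,0],"twist": -7}
    - {"linear": [0,0,0],"twist": -7}
    - {"linear": [0,0,0],"twist": -7}
    - {"linear": [0,0,0],"twist": -7}

```text
clock: 2.18
position: [447.3, 152.2, 247.7]
ee_rot: [-3.141, 0.001, 0.95]
wrist_force: [-0.3, 0.2, -0.2]
width: 85.6
```

Emit:
send_rows:
  commands:
    - {"linear": [0,0,0],"twist": -7}
    - {"linear": [0,0,0],"twist": -7}
    - {"linear": [0,0,0],"twist": -7}
    - {"linear": [0,0,0],"twist": -3.7}
    - {"linear": [0,0,0],"twist": 0}

```text
clock: 2.6
position: [447.3, 152.1, 247.8]
ee_rot: [-3.141, 0.001, 1.375]
wrist_force: [-0.7, -0.3, 0.8]
width: 85.6
```

Emit:
send_rows:
  commands:
    - {"linear": [2.7,0.6,0],"twist": 0}
    - {"linear": [2.75,0.6,0],"twist": 0}
    - {"linear": [0,0,3],"twist": 0}
    - {"linear": [0,0,3.5],"twist": 0}
    - {"linear": [0,0,3],"twist": 0}

```text
clock: 3.02
position: [469.9, 203.8, 151.7]
ee_rot: [3.142, 0.0, 1.373]
wrist_force: [-0.4, -0.2, -0.5]
width: 85.2
```

```bash
python3 - <<'E'
from cell import ctrl
import cv2
print(ctrl.get_state()['position'])
f=ctrl.get_image('side')['frame'][60:240,200:400,::-1];cv2.imwrite('pics/s1.png',cv2.resize(f,None,fx=3,fy=3))
E
```

```text
[469.93509891 203.84232847 151.68795138]
```

View pics/s1.png

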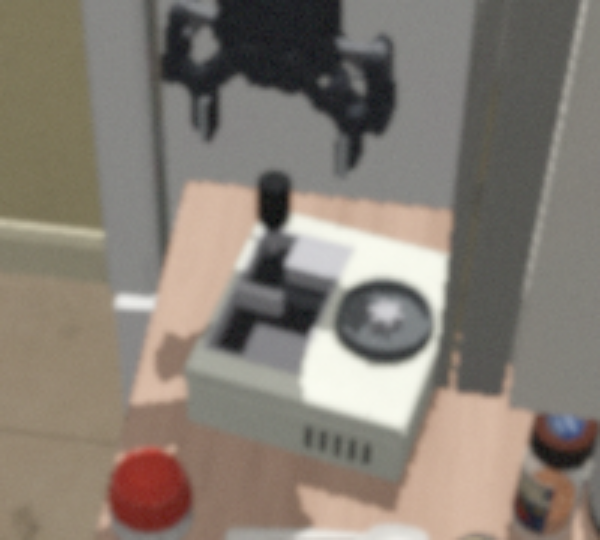

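The fingertips, at about (205,135) and (345,165) in the crop, straddle the knob at (273,180). I'll descend and grip.

Emit:
send_rows:
  commands:
    - {"linear": [0,0,2],"twist": 0}
    - {"linear": [0,0,2],"twist": 0}
    - {"linear": [0,0,1],"twist": 0}
    - {"linear": [0,0,0],"twist": 0}

```text
clock: 3.4
position: [468.4, 203.0, 101.0]
ee_rot: [-3.137, 0.003, 1.374]
wrist_force: [-0.2, 0.5, -0.5]
width: 85.3
```

Emit:
send_rows:
  commands:
    - {"linear": [0,0,0],"twist": 0}
    - {"linear": [0,0,0],"twist": 0}
    - {"linear": [0,0,0],"twist": 0}
    - {"linear": [0,0,0],"twist": 0}
    - {"linear": [0,0,0],"twist": 0}
  hand: 255
  squeeze: 40

```text
clock: 3.82
position: [470.5, 203.9, 104.4]
ee_rot: [3.14, -0.001, 1.375]
wrist_force: [-2.4, 1.1, 0.5]
width: 25.4
```

Emit:
send_rows:
  commands:
    - {"linear": [0,0,0],"twist": 0}
    - {"linear": [0,0,0],"twist": 0}
    - {"linear": [0,0,0],"twist": 0}
    - {"linear": [0,0,0],"twist": 0}

```text
clock: 4.15
position: [470.6, 203.9, 104.5]
ee_rot: [3.14, -0.001, 1.375]
wrist_force: [-1.0, 1.2, 5.9]
width: 23.5
```

Emit:
send_rows:
  commands:
    - {"linear": [-0.8,0.3,0],"twist": 0}
    - {"linear": [-0.8,0,0],"twist": 0}
    - {"linear": [-0.8,0,0],"twist": 0}
    - {"linear": [-0.8,0,0],"twist": 0}
    - {"linear": [0,0,0],"twist": 0}

```text
clock: 4.57
position: [467.4, 170.8, 104.5]
ee_rot: [3.139, -0.0, 1.374]
wrist_force: [-2.0, 0.0, 5.3]
width: 23.4
```

Emit:
send_rows:
  commands:
    - {"linear": [0.1,0.9,0],"twist": 0}
    - {"linear": [0,0.9,0],"twist": 0}
    - {"linear": [0,0.9,0],"twist": 0}
    - {"linear": [0,0.9,0],"twist": 0}
    - {"linear": [0,0,0],"twist": 0}

```text
clock: 4.98
position: [504.3, 164.9, 104.5]
ee_rot: [3.138, 0.0, 1.374]
wrist_force: [1.0, -1.8, 6.0]
width: 23.8
```

Emit:
send_rows:
  commands:
    - {"linear": [-0.8,-0.1,0],"twist": 0}
    - {"linear": [-0.8,0,0],"twist": 0}
    - {"linear": [-0.8,0,0],"twist": 0}
    - {"linear": [-0.8,0,0],"twist": 0}
    - {"linear": [0,0,0],"twist": 0}

```text
clock: 5.4
position: [495.8, 133.0, 104.5]
ee_rot: [3.138, 0.0, 1.374]
wrist_force: [1.1, -0.8, 5.2]
width: 23.5
```

Emit:
send_rows:
  commands:
    - {"linear": [0,-0.9,0],"twist": 0}
    - {"linear": [0,-0.9,0],"twist": 0}
    - {"linear": [0,-0.9,0],"twist": 0}
    - {"linear": [0,-0.9,0],"twist": 0}
    - {"linear": [0,0,0],"twist": 0}

```text
clock: 5.82
position: [458.9, 141.1, 104.5]
ee_rot: [3.14, 0.001, 1.375]
wrist_force: [-2.3, -0.3, 7.5]
width: 23.4
```

Emit:
send_rows:
  commands:
    - {"linear": [-0.8,0.2,0],"twist": 0}
    - {"linear": [-0.8,0,0],"twist": 0}
    - {"linear": [-0.8,0,0],"twist": 0}
    - {"linear": [-0.7,0,0],"twist": 0}
    - {"linear": [0,0,0],"twist": 0}

```text
clock: 6.23
position: [455.4, 109.9, 104.5]
ee_rot: [3.14, -0.0, 1.374]
wrist_force: [-1.1, 0.5, 8.5]
width: 23.8
```

Emit:
send_rows:
  commands:
    - {"linear": [0,0,0],"twist": 0}
    - {"linear": [0,0,0],"twist": 0}
    - {"linear": [0,0,0],"twist": 0}
    - {"linear": [0,0,0],"twist": 0}
    - {"linear": [0,0,0],"twist": 0}
  hand: 0

```text
clock: 6.65
position: [455.2, 110.7, 102.6]
ee_rot: [-3.14, 0.001, 1.375]
wrist_force: [0.5, -0.8, 0.4]
width: 82.5
```

Emit:
send_rows:
  commands:
    - {"linear": [0,0,0],"twist": 0}
    - {"linear": [0,0,-1],"twist": 0}
    - {"linear": [0,0,-3],"twist": 0}
    - {"linear": [0,0,-4],"twist": 0}
    - {"linear": [0,0,-4],"twist": 0}

```text
clock: 7.07
position: [454.8, 110.7, 224.3]
ee_rot: [-3.139, 0.001, 1.375]
wrist_force: [2.0, -0.1, 1.4]
width: 85.1
```

Emit:
send_rows:
  commands:
    - {"linear": [-4,0,0],"twist": 0}
    - {"linear": [-4,0,0],"twist": 0}
    - {"linear": [-4,0,0],"twist": 0}
    - {"linear": [0,0,0],"twist": 0}
    - {"linear": [0,0,0],"twist": 0}

```text
clock: 7.48
position: [432.2, -8.6, 224.2]
ee_rot: [3.14, -0.0, 1.37]
wrist_force: [0.7, 0.4, -0.1]
width: 85.4
```

```bash
python3 - <<'E'
from cell import ctrl
from h import *
print(ctrl.get_state()['joint_vel'])
a=np.radians(-11.3);R=np.array([[np.cos(a),-np.sin(a)],[np.sin(a),np.cos(a)]])
for n,bb in(('top',[(170,280,165,250),(300,395,155,245)]),('side',[(255,360,110,220),(230,360,250,370)])):
    d=ctrl.get_image(n);W=cloud(d);cv2.imwrite(f'pics/{n}9.png',d['frame'][...,::-1])
    for i,(x0,x1,y0,y1) in enumerate(bb):
        sel=np.zeros(W.shape[:2],bool);sel[y0:y1,x0:x1]=1
        k=knob(W,sel);print(n,k,R.T@(k[0]-[464.1,156.2]) if i==0 else '')
E
```

```text
[ 0.05907313  0.0156466  -0.00286648  0.0177685  -0.00509189  0.00882961]
top (array([456.33867556, 119.31961242]), array([15.18711777,  6.9514074 ]), np.float64(121.57444837387861), 18) [ -0.38429877 -37.68625027]Traceback (most recent call last):
  File "<stdin>", line 9, in <module>
  File "h.py", line 16, in knob
    return (P[:,:2].min(0)+P[:,:2].max(0))/2,np.ptp(P[:,:2],axis=0),np.median(P[:,2]),len(P)
            ~~~~~~~~~~~^^^
    return umr_minimum(a, axis, None, out, keepdims, initial, where)
ValueError: zero-size array to reduction operation minimum which has no identity
```

The arm hides the knobs from the top camera, so I'll back off for a clear check.

Emit:
send_rows:
  commands:
    - {"linear": [0,-3,-2],"twist": 0}
    - {"linear": [0,-3,-2],"twist": 0}
    - {"linear": [0,-3,-2],"twist": 0}
    - {"linear": [0,-3,-2],"twist": 0}
    - {"linear": [0,0,0],"twist": 0}

```text
clock: 7.95
position: [312.8, 18.4, 309.0]
ee_rot: [3.132, -0.001, 1.379]
wrist_force: [0.9, 0.5, 0.2]
width: 85.6
```

```bash
python3 - <<'E'
from cell import ctrl
from h import *
a=np.radians(-11.3);R=np.array([[np.cos(a),-np.sin(a)],[np.sin(a),np.cos(a)]])
for n,bb in(('top',[(170,280,165,250),(300,395,155,245)]),('side',[(255,360,110,220),(230,360,250,370)])):
    d=ctrl.get_image(n);W=cloud(d);cv2.imwrite(f'pics/{n}9.png',d['frame'][...,::-1])
    for i,(x0,x1,y0,y1) in enumerate(bb):
      try:
        sel=np.zeros(W.shape[:2],bool);sel[y0:y1,x0:x1]=1
        k=knob(W,sel);print(n,k,R.T@(k[0]-[464.1,156.2]) if i==0 else '')
      except ValueError: print(n,i,'hidden')
E
```

```text
top (array([455.27779316, 110.13087101]), array([21.28270701, 21.25494968]), np.float64(121.93188425746914), 90) [  0.37588284 -46.90474061]
top (array([ 493.50522357, -114.65282617]), array([23.99542186, 23.57205345]), np.float64(121.84032435867579), 98) 
side (array([456.52542751, 107.83935505]), array([22.97658828, 22.71543315]), np.float64(121.31161001306306), 105) [  2.0483451  -48.90736561]
side (array([ 495.18056259, -116.35296797]), array([23.95926678, 22.44423692]), np.float64(121.52026415995297), 152)
```

View pics/side9.png

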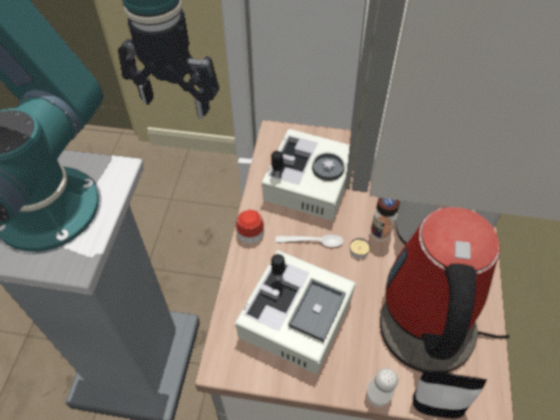

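The blender knob, at (278,160) in the side view, is in the right-hand slot. The slicer knob at (278,265) hasn't moved, and the arm is clear.

```bash
python3 -c "
from cell import ctrl
print(ctrl.close_job())"
```

```text
the job is handed in; nothing more can be done
None
```

The blender lever is now in the right-hand slot. I gripped its knob, took it from the left-hand slot round behind the tongue and back, then let go and backed the arm clear. The job was handed in after about 8 s of robot time; no verdict was reported.

- **Rear pocket:** at its deepest the tool read about x = 38 mm. It then crossed from y = 16 to y = -16 mm behind the tongue, inside the judged window.
- **Final lever position:** in the gate's frame, the top camera puts the knob at about (0, -47) mm and the side camera at (2, -49) mm. Both meet the limits of y below -35 mm and x below 10 mm. The 2 mm difference is about what the calibration allows.
- **Other base:** the slicer knob reads within 0.3 mm of its starting place in both views.
- **Forces:** the wrist force stayed under 10 N in every reading.
- **Failed check:** my first final look failed because the arm hid the knobs from the top camera, so I backed off and repeated it.

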